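# Check the trimmed pot on the banding wheel and strip the side jaws off their T-tracks

### The arm

A 6-joint arm with a two-finger parallel gripper is mounted at the origin on a cart in front of the work surface, level with it; the furniture and walls round the work are solid. World frame = base frame: x ahead of the robot, y to its left, z up, the work surface at z = 0. Lengths are in mm, angles in degrees, forces in N, time in s.
With the tool pointing down it reaches from about 350 to 850 mm from the base axis. Payload 8.1 kg.
Tool frame: the origin (TCP) lies midway between the tips of the shut fingers; the grasp point (between the pads) lies 19 mm behind it (r.grasp_offset is the distance from the TCP to the grasp point, in mm); z points along the fingers, x is the direction in which the jaws open and shut, and the axes are right-handed (so a half turn about z gives the same grasp; the last joint's range is limited). The gripper opens to 85 mm and grips with 20 to 120 N. Pads are 22 mm wide; open, the fingers measure 114 mm over their backs; the gripper's body (76 mm by 85 mm) begins 54 mm behind the grasp point. The pads swing forward as they close: fully open they stand 13 mm farther back than shut.
Start: joints at [-77.601, 7.471, 85.268, -0, 87.261, -4.893], TCP at [178.364, -572.88, 231.292] pointing down, gripper open.
Joint ranges: [-169.43, 169.43], [-51.17, 129.36], [1.28, 143.12], [-76.62, 256.62], [0, 156.53], [-152.29, 152.29]. Speed limits (degrees/s): [136.94, 136.94, 159.86, 180, 180, 180].

### API

Orientations are given as [roll, pitch, yaw] about the fixed x, y, z axes, in that order (R = Rz(yaw) Ry(pitch) Rx(roll)).
In Python, from bench import r, optics, hand_in gives the robot as it stands.
- The arm moves only by the shell command python3 -m pendant 'ROWS' [FORCE]. ROWS is JSON, a list of rows, each a list of 5 numbers: the opening, from 0 (shut) to 1 (fully open), then the shift along the tool's x, y, z in mm, then the turn about the tool's z in degrees. A call has 1 to 10 rows; each row shifts and turns the commanded pose from where the row before left it, along the tool's axes as they then stand; what a row does not reach is not made up. A row lasts 1/10 s, in which the tool goes at most 50 mm and 8.59 degrees, less where a joint would pass 70% of its speed; a pose out of reach is approached as far as the arm can. A call with a gripper value outside its range is refused whole. The fingers move at their own pace and stop on an object; FORCE is the grip in N (left out, the last holds). Time passes only in rows, so rows that do not move let the fingers close. It gives the time, the measured TCP pose, the force and the opening at its end, in the units of the state.
- r.sense(): the state, without advancing time (a new reading comes with each control period).
- optics.snapshot(name): name is "scene" or "top" or "wrist"; returns (picture, depth): 420x560x3 uint8, blue, green, red; 420x560 float32, mm along the optical axis (not along the pixel's ray), 0 where there is no reading.
- optics.camera_params(name): a dict with "camera_matrix" (3x3 intrinsics, pixels), "eye" and "orientation" of the camera in the world. Camera axes: x right, y down, z forward; pixel columns grow to the right and rows downward; lengths in mm; the calibration is good to about 2 mm. The wrist camera is an equidistant fisheye: a pixel r from the principal point sees the ray r / f radians off the axis. A picture is of the moment at which its call begins: read the wrist's pose just before it. camera_params takes no time and is no camera call; for the wrist camera it gives the pose at the moment of the call.
- hand_in(): hands the job in, once; it reports no verdict.
Trained networks look in the newest picture that a camera, given by its name, has taken for a name from the list of things; names that differ only in an ending like _2 or _b are one class to them, and where a whole thing is asked for, a point or a joint stands for the part that bears it (a point fixed in the world has none). Each returns a list of dicts, best first, with "score" (0 to 1); they miss things now and then, are a little off and sometimes report something else, mostly with a low value. They report only what shows in the picture. A call takes as long as a camera call. They do not tell look-alikes from the thing itself.
- optics.search_frame(camera, query): "at" ([x, y, z] in mm, in world coordinates, good to about 4 mm: the middle of the surface that is visible of it).
The state is a dict: "time": time; "joint_pos": joint angles; "qd": joint speeds; "joint_efforts": joint torques, N m; "tool_pos": TCP position; "tcp_rot": TCP orientation; "ft_force": force on the tool from outside, world axes, zero at the start; "wrist_torque": the same for the moment, N m; "finger_gap": finger opening in mm.
Only numpy, scipy, OpenCV 4.12 (cv2) and the standard library are available. Lean on these libraries where they do the work, as an engineer would, in place of code of your own. Each camera call takes 0.05 s, during which the arm holds its last target. There are 200 camera calls.

### The job

The small pot on the banding wheel has been trimmed. Turn the wheel by hand at least one full turn, either way, with the pot still standing in the middle, to see that it runs true; then take the pot off and stand it upright on the wooden ware board, wholly on the board, with the jaws still in their tracks. After that slide every side jaw outward along its T-track, off the open end at the rim, and lay them all in the plywood tray; leave the tools and pots around the work where they are.

Things in the scene. Friction and masses are not known exactly. Their poses are not given: they have to be found in the camera images.
- banding_wheel_plate (a joint): turn of the wheel's plate with the trimming bat on it, rad; 0 at the start, grows counter-clockwise seen from above and keeps counting past a full turn (6.28 is one turn). It turns freely with light friction in both directions and has no stop.
- bat (a point): round plywood bat, 220 mm across, 12 mm thick, fixed on the turning plate of the banding wheel (base 160 mm across) and turning with it. Origin at the centre of its underside, about 97 mm above the table; z up, top face at z = 12 mm. Three equal straight aluminium T-tracks lie on it, along its +x, +y and -x axes.
- track_end (a point): open end of the +x track, at the bat's rim (110 mm from its centre), on the bat's top face. Each track runs from the rim inward to a stop at 40 mm; 39 mm wide, 12 mm high, 17 mm slot between the lips; below the lips 31 mm wide and 8 mm high inside. The other two tracks are the same along +y and -x.
- knob_foot (a point): foot of a fixed round wooden knob on the bat's top face, 88 mm from its centre along -y; 20 mm thick, 38 mm high. The wheel can be pushed round by it.
- pinch_pot: small grey hand-made pot, 67 mm across at the rim, 49 mm high, 52 mm foot, wall about 8 mm, hollow (inside about 48 mm across at the mouth, floor about 10 mm up, narrowing towards it); 140 g. Origin at the centre of its underside, z up through the mouth. It stands loose on the middle of the bat.
- jaw_1: grey side jaw with a black rubber face, on a steel T-foot; 90 g; may be absent. Origin at the centre of the underside, x outward along its track, y across, z up. Flange 26 (x) x 28 (y) x 5 mm, neck 14 mm wide, block 26 (x) x 24 (y) mm from z = 15 to 50 mm: grip the block. Starts in the track along the bat's +x. The lips hold it down until it is over 123 mm from the bat's centre.
- jaw_2: grey side jaw with a black rubber face, on a steel T-foot; 90 g; may be absent. Origin at the centre of the underside, x outward along its track, y across, z up. Flange 26 (x) x 28 (y) x 5 mm, neck 14 mm wide, block 26 (x) x 24 (y) mm from z = 15 to 50 mm: grip the block. Starts in the track along the bat's +y. Free over 123 mm from the bat's centre.
- jaw_3: grey side jaw with a black rubber face, on a steel T-foot; 90 g; may be absent. Origin at the centre of the underside, x outward along its track, y across, z up. Flange 26 (x) x 28 (y) x 5 mm, neck 14 mm wide, block 26 (x) x 24 (y) mm from z = 15 to 50 mm: grip the block. Starts in the track along the bat's -x. Free over 123 mm from the bat's centre.
- jaw_1_mid (a point): middle of jaw 1, 25 mm above its origin along its z
- jaw_2_mid (a point): middle of jaw 2, 25 mm above its origin along its z
- jaw_3_mid (a point): middle of jaw 3, 25 mm above its origin along its z
- tray: loose open plywood tray, 160 (x) x 112 (y) x 34 mm high, walls and floor about 6 mm, 0.5 kg; inside 148 x 100 mm. Origin at the centre of its underside, z up. Takes the jaws, standing or lying.
- ware_board: fixed pale wooden board, 140 x 140 x 12 mm, flat on the table; origin at the centre of its underside, x and y along its sides, top at z = 12 mm. The pot goes on it.
- yellow_scraper: yellow scraper, 74 x 110 x 14 mm, lying beyond the work; leave alone
- masking_tape: roll of masking tape, 98 mm across, 25 mm high; leave alone
- ring_cutter_1: metal ring cutter, 69 mm across, 28 mm high; leave alone
- bisque_cup: terracotta cup, 67 mm across, 69 mm high, standing beyond the work; leave alone
There are look-alikes about, which are no part of the job. What is shaped like the jaw_2 but blue is not meant.

How it is judged:
By the outcome, as a careful person would: the job done as asked, in the order asked, and still so for the second after the job is handed in, with the robot touching nothing.
Of jaw_1, jaw_2, jaw_3 only 2 to 3 are there at a start; the rules pass over those that are not, and their reading is None.
At some moment in a run one of tray may be knocked a few centimetres aside while the robot is not near it.
Once in a run the grip may slacken for a moment while it holds something.
It also fails if it takes over 208 s, if anything falls off the work surface, if the arm or the gripper's body presses on something with over 40 N, if the wrist force passes 120 N, or if a joint passes its speed limit or range.

## Working session

There is one attempt and no reset: what is moved stays moved. The work goes in short steps, Python scripts to look and compute and a shell command to move; the robot and the scene stay as the last step left them, time stands still between calls to the robot, and variables do not carry over. Pictures are saved under pics/ and viewed, about 12 in all and at most 16, crops included, and the job is handed in when it is done.

```bash
ls; mkdir -p pics
cat > h.py <<'E'
import numpy as np, cv2
from bench import r, optics
def snap(cam,name):
    p,d=optics.snapshot(cam); cv2.imwrite(f'pics/{name}.png',p); np.save(f'pics/{name}.npy',d); return p,d
E
python3 - <<'E'
from h import *
print(r.sense())
for c in ('scene','top'):
    print(c,optics.camera_params(c))
    p,d=snap(c,c+'0')
    for q in ['bat','knob_foot','pinch_pot','jaw_1','tray','ware_board','track_end','bisque_cup','masking_tape','ring_cutter_1','yellow_scraper']:
        print(q,[(np.round(o['at']).tolist(),round(o['score'],2)) for o in optics.search_frame(c,q)])
a=cv2.imread('pics/scene0.png');b=cv2.imread('pics/top0.png')
E
```

```text
pics
{'time': 0.0, 'joint_pos': array([-7.76009918e+01,  7.51593734e+00,  8.53284316e+01, -2.96331645e-03,
        8.72613990e+01, -4.89223099e+00]), 'qd': array([-0.0125739 , -0.09579607, -0.05436804,  0.00426848,  0.02135075,
        0.06420052]), 'joint_efforts': array([ 2.33593317e-03, -5.69399929e+01, -5.00552666e+01, -6.69783572e-05,
        1.46810169e-02, -1.42044149e-05]), 'tool_pos': array([ 178.23163477, -572.34681685,  230.24390872]), 'tcp_rot': array([-1.79993929e+02,  1.05635029e-01, -7.27086109e+01]), 'ft_force': array([ 0.04263719,  0.15717131, -0.37296286]), 'wrist_torque': array([ 0.00724752, -0.01130924, -0.01629076]), 'finger_gap': 85.64888712451084}
scene {'camera_matrix': array([[414.7434439 ,   0.        , 280.60588939],
       [  0.        , 414.7434439 , 211.57372051],
       [  0.        ,   0.        ,   1.        ]]), 'eye': array([153.23067674, 753.42734556, 533.32873018]), 'orientation': array([-116.5405561 ,   -1.59207959, -151.22772158])}
bat [([539.0, 14.0, 114.0], 0.92), ([493.0, -20.0, 145.0], 0.26)]
knob_foot [([490.0, -17.0, 144.0], 0.65), ([539.0
[... 739 characters left out ...]
3 ,    0.80821647,  -91.14660558])}
bat [([557.0, -29.0, 113.0], 0.88)]
knob_foot [([560.0, -25.0, 112.0], 0.91)]
pinch_pot [([565.0, -31.0, 117.0], 0.68), ([484.0, 258.0, 3.0], 0.25)]
jaw_1 [([494.0, -32.0, 159.0], 0.69), ([385.0, -68.0, 48.0], 0.42), ([556.0, 52.0, 162.0], 0.4)]
tray [([485.0, 255.0, 8.0], 0.75), ([712.0, -313.0, 7.0], 0.51)]
ware_board [([494.0, -267.0, 16.0], 0.83)]
track_end [([560.0, -27.0, 111.0], 0.86)]
bisque_cup [([727.0, -206.0, 26.0], 0.75), ([560.0, -27.0, 109.0], 0.58)]
masking_tape [([722.0, 286.0, 24.0], 0.66)]
ring_cutter_1 [([734.0, 153.0, 20.0], 0.55), ([567.0, -30.0, 120.0], 0.3)]
yellow_scraper [([708.0, -313.0, 3.0], 0.82), ([730.0, 152.0, 16.0], 0.73)]
```

View pics/top0.png

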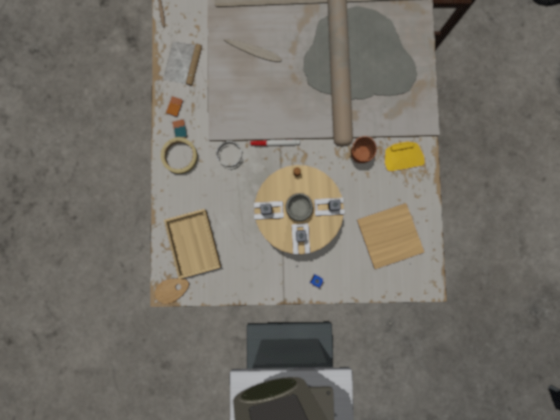

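View pics/scene0.png

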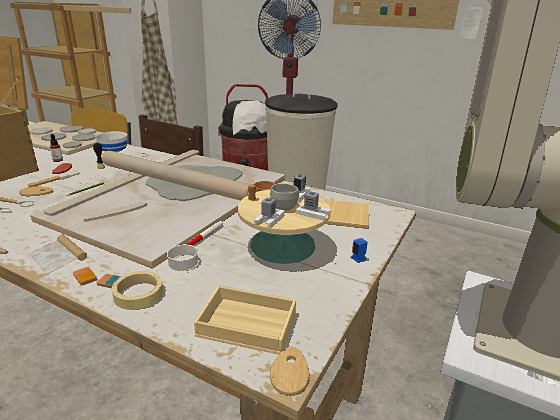

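Top view: all three jaws are present at (266,210), (301,236) and (335,205). The pot is at (300,207), the knob at (297,173), the tray at (194,244) and the board at (390,236). The blue decoy is at (317,281). Next I'll measure from depth.

```bash
cat >> h.py <<'E'
from scipy.spatial.transform import Rotation as R
from scipy.optimize import least_squares
def cloud(cam,d,P=None):
    P=P or optics.camera_params(cam); K=P['camera_matrix']; h,w=d.shape
    u,v=np.meshgrid(np.arange(w),np.arange(h)); x=(u-K[0,2])/K[0,0]; y=(v-K[1,2])/K[1,1]
    if cam=='wrist':
        t=np.hypot(x,y); s=np.where(t>1e-9,np.tan(np.minimum(t,1.5))/np.maximum(t,1e-9),1); x,y=x*s,y*s
    c=np.stack([x*d,y*d,d],-1)
    W=c@R.from_euler('xyz',P['orientation'],degrees=True).as_matrix().T+P['eye']
    W[d<=0]=np.nan; return W
def sel(W,z0,z1,c,rad):
    m=(W[...,2]>z0)&(W[...,2]<z1)&(np.hypot(W[...,0]-c[0],W[...,1]-c[1])<rad); return m
def comps(W,m,minn=6):
    n,l,s,c=cv2.connectedComponentsWithStats(m.astype(np.uint8)); out=[]
    for i in range(1,n):
        if s[i,4]>=minn:
            p=W[l==i]; lo,hi=p.min(0),p.max(0); rc=cv2.minAreaRect(p[:,:2].astype(np.float32))
            out.append((s[i,4],np.round((lo+hi)/2,1).tolist(),np.round(np.median(p,0),1).tolist(),'rect',np.round(rc[0],1).tolist(),np.round(rc[1],1).tolist(),round(rc[2],1)))
    return out
def bat(W,c,z0=104,z1=114):
    m=sel(W,z0,z1,c,150); p=W[m]; pts=p[:,:2].astype(np.float32)
    return cv2.minEnclosingCircle(cv2.convexHull(pts)), np.median(p[:,2])
E
python3 - <<'E'
from h import *
for cam in ('top','scene'):
    W=cloud(cam,np.load(f'pics/{cam}0.npy')); print(cam,bat(W,(558,-28)))
    for n,z0,z1,c,rad in [('high',135,175,(558,-28),125),('tray',24,42,(487,250),120),('board',7,18,(490,-265),110),('table',-6,5,(400,100),80)]:
        print(n); [print('  ',o) for o in comps(W,sel(W,z0,z1,c,rad))]
E
```

```text
top (((562.4139404296875, -27.368324279785156), 109.92058563232422), np.float64(109.45571916492668))
high
   (np.int32(56), [649.6, -24.5, 144.2], [648.6, -23.4, 144.9], 'rect', [649.6, -24.5], [16.9, 18.0], 89.4)
   (np.int32(232), [562.3, -27.2, 148.3], [560.5, -28.0, 154.9], 'rect', [562.3, -27.2], [65.1, 65.5], 43.4)
   (np.int32(132), [564.5, -110.1, 151.0], [563.6, -109.4, 158.9], 'rect', [564.8, -110.1], [23.4, 27.4], 2.0)
   (np.int32(123), [558.6, 50.7, 151.8], [557.7, 51.4, 158.9], 'rect', [558.5, 50.6], [25.6, 23.5], 89.6)
   (np.int32(125), [494.5, -28.8, 150.5], [495.2, -28.6, 159.1], 'rect', [494.5, -28.7], [23.2, 25.9], 88.9)
tray
   (np.int32(554), [486.0, 253.1, 31.8], [487.4, 259.6, 33.4], 'rect', [485.9, 253.4], [160.8, 113.2], 14.1)
board
   (np.int32(2737), [495.6, -270.7, 12.6], [495.2, -270.0, 12.6], 'rect', [495.6, -271.4], [140.0, 141.5], 17.7)
table
   (np.int32(2781), [400.6, 100.7, -0.4], [399.5, 99.9, 0.2], 'rect', [400.7, 100.9], [158.0, 156.6], 88.8)
scene (((559.914306640625, -25.875595092773438), 110.42762756347656), np.float64(107.24219144256693))
high
   (np.int32(755), [559.8, -29.5, 147.2], [556.5, -12.2, 147.8], 'rect', [559.5, -27.6], [65.5, 186.3], 14.8)
   (np.int32(41), [647.1, -22.8, 140.3], [646.6, -20.3, 142.1], 'rect', [646.7, -22.5], [16.9, 16.8], 77.6)
   (np.int32(171), [492.4, -28.0, 147.5], [489.4, -20.7, 149.2], 'rect', [492.5, -27.7], [27.9, 24.5], 2.1)
tray
   (np.int32(1243), [481.9, 253.5, 29.4], [478.9, 275.5, 30.8], 'rect', [483.0, 253.8], [160.4, 114.7], 14.2)
board
   (np.int32(887), [490.4, -273.9, 10.7], [478.2, -270.7, 10.4], 'rect', [490.7, -272.7], [131.3, 146.5], 18.1)
table
   (np.int32(2828), [400.0, 100.1, -1.3], [394.4, 103.3, -1.7], 'rect', [398.6, 98.0], [152.1, 158.3], 55.8)
```

```bash
python3 -m pendant '[[0.45,0,0,0,5.8],[0.45,0,0,0,5.8],[0.45,0,0,0,5.7],[0.45,-15,-13,0,0],[0.45,-27,-23.5,0,0],[0.45,-27,-23.5,0,0],[0.45,-27,-23.5,0,0],[0.45,-27,-23.5,0,0],[0.45,-27,-23.5,0,0],[0.45,-27,-23.5,0,0]]' 20
python3 -m pendant '[[0.45,-27,-23.5,0,0],[0.45,-27,-23.5,0,0],[0.45,-27,-23.5,0,0],[0.45,-27,-23.5,0,0],[0.45,-27,-23.5,0,0],[0.45,-27,-23.5,0,0],[0.45,-27,-23.5,0,0],[0.45,-27,-23.5,0,0],[0.45,-27,-23.5,0,0],[0.45,-27,-23.5,0,0]]'
python3 -m pendant '[[0.45,-27,-23.5,0,0],[0.45,-27,-23.5,0,0],[0.45,-27,-23.5,0,0],[0.45,-25,-12,0,0],[0.45,0,0,0,0],[0.45,0,0,0,0]]'
```

```text
time: 2.2
tool_pos: [333.5, -393.8, 231.4]
tcp_rot: [-180.0, -0.0, -89.9]
ft_force: [0.6, -1.4, 0.2]
finger_gap: 38.5
time: 3.2
tool_pos: [568.1, -123.6, 231.5]
tcp_rot: [-180.0, 0.0, -89.9]
ft_force: [0.6, -1.7, 0.5]
finger_gap: 38.6
time: 3.8
tool_pos: [649.6, -18.6, 231.0]
tcp_rot: [180.0, -0.0, -89.8]
ft_force: [0.6, -1.1, 0.0]
finger_gap: 38.4
```

```bash
python3 -m pendant '[[0.45,5,1,0,0],[0.45,0,0,20,0],[0.45,0,0,20,0],[0.45,0,0,20,0],[0.45,0,0,20,0],[0.45,0,0,14,0],[0.45,0,0,14,0],[0.3,0,0,0,0],[0.3,0,0,0,0]]'
python3 -m pendant '[[0.3,-4,0.1,0,-2.6],[0.3,-6.15,0.21,0,-4],[0.3,-7.67,0.33,0,-5],[0.3,-7.67,0.33,0,-5],[0.3,-7.67,0.33,0,-5],[0.3,-7.67,0.33,0,-5],[0.3,0,0,0,0]]'
python3 - <<'E'
from h import *
s=r.sense();p=s['tool_pos']-[561.8,-27,0];print(np.hypot(*p[:2]),np.degrees(np.arctan2(p[1],p[0])),s['tcp_rot'][2])
p,d=snap('top','t1');cv2.imwrite('pics/t1c.png',cv2.resize(p[140:280,220:380],None,fx=4,fy=4))
E
```

```text
time: 4.7
tool_pos: [649.0, -25.2, 123.6]
tcp_rot: [-180.0, -0.0, -90.0]
ft_force: [0.3, 0.2, -0.2]
finger_gap: 25.3
time: 5.4
tool_pos: [640.3, 15.2, 124.9]
tcp_rot: [-179.9, -0.1, -63.3]
ft_force: [0.6, -0.4, -0.4]
finger_gap: 25.4
89.1784392372181 28.264535265316866 -63.269888216618
```

View pics/t1c.png

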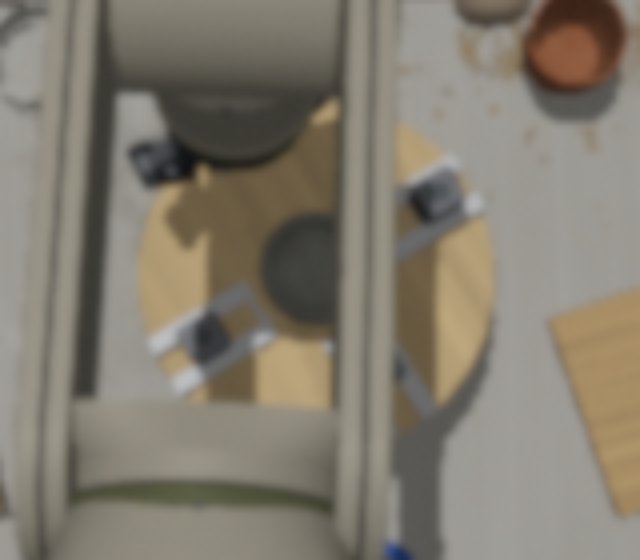

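The wheel has followed by about 27° and the pot is still in the middle. I'll continue the stroke.

```bash
python3 -m pendant '[[0.3,-7.67,0.33,0,-5],[0.3,-7.67,0.33,0,-5],[0.3,-7.67,0.33,0,-5],[0.3,-7.67,0.33,0,-5],[0.3,-7.67,0.33,0,-5],[0.3,-7.67,0.33,0,-5],[0.3,-7.67,0.33,0,-5],[0.3,-7.67,0.33,0,-5],[0.3,-7.67,0.33,0,-5],[0.3,-7.67,0.33,0,-5]]'
python3 -m pendant '[[0.3,-7.67,0.33,0,-5],[0.3,-7.67,0.33,0,-5],[0.3,-7.67,0.33,0,-5],[0.3,-7.67,0.33,0,-5],[0.3,-7.67,0.33,0,-5],[0.3,-7.67,0.33,0,-5],[0.3,-7.67,0.33,0,-5],[0.3,-7.67,0.33,0,-5],[0.3,-7.67,0.33,0,-5],[0.3,-7.67,0.33,0,-5]]'
python3 - <<'E'
from h import *
s=r.sense();p=s['tool_pos']-[561.8,-27,0];print(np.hypot(*p[:2]),np.degrees(np.arctan2(p[1],p[0])),s['tcp_rot'][2])
E
python3 -m pendant '[[0.3,-7.67,0.33,0,-5],[0.3,-7.67,0.33,0,-5],[0.3,-7.67,0.33,0,-5],[0.3,-7.67,0.33,0,-5],[0.3,-7.67,0.33,0,-5],[0.3,-7.67,0.33,0,-5],[0.3,-7.67,0.33,0,-5],[0.3,-7.67,0.33,0,-5],[0.3,-7.67,0.33,0,-5],[0.3,-7.67,0.33,0,-5]]'
python3 -m pendant '[[0.3,-6.2,0.26,0,-4],[0.3,-3.1,0.1,0,-2],[0.3,-1.5,0.05,0,-1],[0.3,0,0,0,0],[0.45,0,0,0,0],[0.45,0,0,0,0]]'
python3 - <<'E'
from h import *
s=r.sense();p=s['tool_pos']-[561.8,-27,0];print(np.hypot(*p[:2]),np.degrees(np.arctan2(p[1],p[0])),s['tcp_rot'][2],s['joint_pos'].round())
E
```

```text
time: 6.45
tool_pos: [582.0, 60.3, 124.2]
tcp_rot: [-180.0, -0.1, -13.4]
ft_force: [0.4, -0.4, -0.3]
finger_gap: 25.7
time: 7.45
tool_pos: [509.1, 45.4, 124.3]
tcp_rot: [179.9, -0.1, 36.6]
ft_force: [0.5, 0.5, -0.3]
finger_gap: 25.6
89.55712888005884 126.04751854886072 36.62164321654714
time: 8.45
tool_pos: [473.6, -20.2, 124.2]
tcp_rot: [179.9, 0.0, 86.6]
ft_force: [-1.2, 0.3, 0.0]
finger_gap: 25.5
time: 9.05
tool_pos: [473.3, -30.3, 123.4]
tcp_rot: [180.0, 0.0, 93.5]
ft_force: [0.7, -0.8, -0.1]
finger_gap: 38.4
88.5214435041679 -177.88554008657835 93.54089127479185 [ -10.   -8.  112.    0.   76. -103.]
```

```bash
python3 -m pendant '[[0.45,0,0,-15,0],[0.45,0,0,-20,0],[0.45,0,0,-20,0],[0.45,0,0,-20,0],[0.45,0,0,0,8.2],[0.45,0,0,0,8.2],[0.45,0,0,0,8.2],[0.45,0,0,0,8.2],[0.45,0,0,0,8.2],[0.45,0,0,0,8.2]]'
python3 -m pendant '[[0.45,0,0,0,8.2],[0.45,0,0,0,8.2],[0.45,0,0,0,8.2],[0.45,0,0,0,8.2],[0.45,0,0,0,8.2],[0.45,0,0,0,8.2],[0.45,0,0,0,8.2],[0.45,0,0,0,8.2],[0.45,0,0,0,8.2],[0.45,0,0,0,8.2]]'
python3 -m pendant '[[0.45,0,0,0,8.2],[0.45,0,0,0,8.2],[0.45,0,0,0,8.2],[0.45,0,0,0,8.2],[0.45,0,0,0,8.2],[0.45,0,0,0,8.2],[0.45,0,0,0,0],[0.45,0,0,0,0]]'
python3 - <<'E'
from h import *
P=optics.camera_params('wrist');print(P)
p,d=snap('wrist','w1');W=cloud('wrist',d,P);np.save('pics/w1W.npy',W)
for o in comps(W,sel(W,133,175,(562,-27),135)):print(o)
print(bat(W,(562,-27)))
t=r.sense();print(t['tool_pos'],t['tcp_rot'])
E
```

```text
time: 10.05
tool_pos: [473.2, -30.2, 198.3]
tcp_rot: [-180.0, -0.0, 44.0]
ft_force: [-0.5, 0.4, 0.6]
finger_gap: 38.5
time: 11.05
tool_pos: [473.2, -30.2, 198.3]
tcp_rot: [180.0, 0.0, -38.0]
ft_force: [0.2, -0.6, -1.3]
finger_gap: 38.6
time: 11.85
tool_pos: [473.2, -30.2, 198.3]
tcp_rot: [180.0, 0.0, -86.6]
ft_force: [0.2, -0.7, 0.4]
finger_gap: 38.4
{'camera_matrix': array([[325.1922621 ,   0.        , 279.01847075],
       [  0.        , 325.1922621 , 208.70273097],
       [  0.        ,   0.        ,   1.        ]]), 'eye': array([538.29713832, -25.51318263, 340.7398474 ]), 'orientation': array([ 1.64900469e+02,  5.03953417e-03, -8.65856390e+01])}
(np.int32(267), [617.1, -24.7, 140.6], [615.9, -25.2, 140.0], 'rect', [616.7, -24.9], [4.3, 23.3], 3.7)
(np.int32(3855), [560.2, -27.6, 146.1], [565.5, -27.7, 154.7], 'rect', [559.0, -27.1], [64.6, 64.9], 48.1)
(np.int32(2052), [558.0, 55.3, 147.8], [557.3, 51.2, 158.1], 'rect', [558.0, 55.3], [24.4, 27.0], 2.8)
(np.int32(2052), [564.9, -105.5, 147.5], [563.7, -101.2, 158.0], 'rect', [564.7, -105.3], [24.9, 27.3], 3.0)
(np.int32(740), [474.6, -31.3, 140.7], [476.2, -30.9, 145.0], 'rect', [474.7, -31.2], [18.2, 18.7], 44.3)
(((561.7640991210938, -27.36229133605957), 109.846923828125), np.float64(108.65460441463233))
[473.20940589 -30.26456009 198.28076162] [ 1.79997082e+02  1.90505102e-03 -8.65833641e+01]
```

View pics/w1.png

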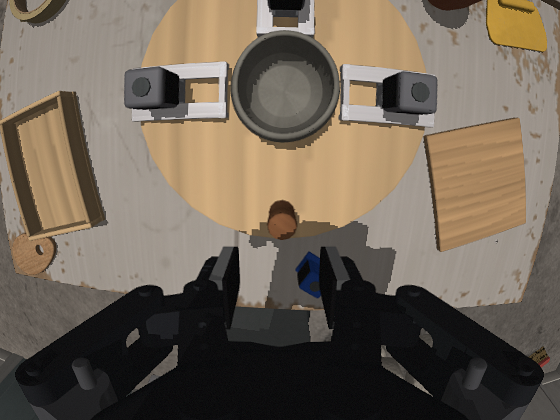

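The knob is at pixel (282,225), which works out to (474.6,-31.2), centred under the gripper. The pot is still in the middle. Second stroke next.

```bash
python3 -m pendant '[[0.45,0,0,20,1],[0.45,0,0,20,0],[0.45,0,0,20,0],[0.45,0,0,15,0],[0.3,0,0,0,0],[0.3,0,0,0,0],[0.3,3.1,-0.1,0,-2],[0.3,6.15,-0.21,0,-4],[0.3,7.67,-0.33,0,-5],[0.3,7.67,-0.33,0,-5]]'
python3 -m pendant '[[0.3,7.67,-0.33,0,-5],[0.3,7.67,-0.33,0,-5],[0.3,7.67,-0.33,0,-5],[0.3,7.67,-0.33,0,-5],[0.3,7.67,-0.33,0,-5],[0.3,7.67,-0.33,0,-5],[0.3,7.67,-0.33,0,-5],[0.3,7.67,-0.33,0,-5],[0.3,7.67,-0.33,0,-5],[0.3,7.67,-0.33,0,-5]]'
python3 -m pendant '[[0.3,7.67,-0.33,0,-5],[0.3,7.67,-0.33,0,-5],[0.3,7.67,-0.33,0,-5],[0.3,7.67,-0.33,0,-5],[0.3,7.67,-0.33,0,-5],[0.3,7.67,-0.33,0,-5],[0.3,7.67,-0.33,0,-5],[0.3,7.67,-0.33,0,-5],[0.3,7.67,-0.33,0,-5],[0.3,7.67,-0.33,0,-5]]'
python3 - <<'E'
from h import *
s=r.sense();p=s['tool_pos']-[561.8,-27,0];print(np.hypot(*p[:2]),np.degrees(np.arctan2(p[1],p[0])),s['tcp_rot'][2])
E
python3 -m pendant '[[0.3,7.67,-0.33,0,-5],[0.3,7.67,-0.33,0,-5],[0.3,7.67,-0.33,0,-5],[0.3,7.67,-0.33,0,-5],[0.3,7.67,-0.33,0,-5],[0.3,7.67,-0.33,0,-5],[0.3,7.67,-0.33,0,-5],[0.3,7.67,-0.33,0,-5],[0.3,7.67,-0.33,0,-5],[0.3,7.67,-0.33,0,-5]]'
python3 -m pendant '[[0.3,7.67,-0.33,0,-5],[0.3,7.67,-0.33,0,-5],[0.3,7.67,-0.33,0,-5],[0.3,7.67,-0.33,0,-5],[0.3,6.15,-0.21,0,-4],[0.3,3.1,-0.1,0,-2],[0.3,1.5,0,0,-1],[0.3,0,0,0,0],[0.45,0,0,0,0],[0.45,0,0,0,0]]'
python3 - <<'E'
from h import *
s=r.sense();p=s['tool_pos']-[561.8,-27,0];print(np.hypot(*p[:2]),np.degrees(np.arctan2(p[1],p[0])),s['tcp_rot'][2])
E
```

```text
time: 12.9
tool_pos: [478.5, -54.8, 124.9]
tcp_rot: [-179.9, -0.1, -71.5]
ft_force: [1.0, 0.5, -0.1]
finger_gap: 25.7
time: 13.9
tool_pos: [529.5, -109.3, 124.9]
tcp_rot: [-180.0, -0.1, -21.5]
ft_force: [-0.9, 0.3, -0.7]
finger_gap: 25.7
time: 14.9
tool_pos: [603.9, -105.0, 125.0]
tcp_rot: [179.9, -0.1, 28.5]
ft_force: [-0.4, -0.9, 0.2]
finger_gap: 25.5
88.64785472497988 -61.661072036091134 28.45584937286136
time: 15.9
tool_pos: [648.4, -45.1, 125.0]
tcp_rot: [179.9, 0.0, 78.5]
ft_force: [-1.3, 0.5, -0.8]
finger_gap: 25.5
time: 16.9
tool_pos: [646.3, -4.4, 123.5]
tcp_rot: [180.0, 0.0, 105.2]
ft_force: [0.1, -0.6, -0.1]
finger_gap: 38.7
87.45465981230484 15.00577536535789 105.15027404810654
```

```bash
python3 -m pendant '[[0.45,0,0,-15,0],[0.45,0,0,-25,0],[0.45,0,0,-30,0],[1,0,0,-30,7.7],[1,0,0,0,7.7],[1,0,0,0,7.7],[1,0,0,0,7.7],[1,0,0,0,7.7],[1,0,0,0,7.7]]'
python3 -m pendant '[[1,-16,-15,0,0],[1,-16,-15,0,0],[1,-16,-15,0,0],[1,-16,-16,0,0],[1,0,0,0,0],[1,0,0,0,0]]'
python3 - <<'E'
from h import *
P=optics.camera_params('wrist')
p,d=snap('wrist','w2');W=cloud('wrist',d,P)
for o in comps(W,sel(W,133,175,(562,-27),135)):print(o)
print(bat(W,(562,-27)))
t=r.sense();print(t['tool_pos'],t['tcp_rot'])
E
```

```text
time: 17.8
tool_pos: [646.4, -4.2, 224.8]
tcp_rot: [179.9, -0.0, 58.7]
ft_force: [-0.9, -0.2, 0.1]
finger_gap: 85.6
time: 18.4
tool_pos: [561.3, -27.7, 224.7]
tcp_rot: [179.9, -0.1, 59.0]
ft_force: [-0.2, -0.6, 0.1]
finger_gap: 85.5
(np.int32(1649), [539.5, 48.3, 147.6], [537.9, 46.5, 158.3], 'rect', [539.4, 48.1], [24.8, 27.5], 18.1)
(np.int32(1611), [496.8, -45.8, 147.7], [496.7, -43.4, 158.3], 'rect', [496.6, -45.7], [27.3, 24.8], 17.4)
(np.int32(3210), [560.9, -25.4, 146.4], [564.9, -27.7, 152.5], 'rect', [560.6, -25.6], [66.0, 63.2], 12.6)
(np.int32(1393), [584.1, -106.7, 147.1], [581.4, -101.8, 157.6], 'rect', [584.1, -106.9], [24.2, 27.6], 14.0)
(np.int32(510), [645.6, -2.6, 140.3], [642.2, -2.7, 144.4], 'rect', [645.1, -2.9], [19.0, 18.4], 40.7)
(((561.6145629882812, -27.28809356689453), 109.96188354492188), np.float64(108.60539947409157))
[561.60131571 -27.55699458 224.46967109] [ 1.79906167e+02 -5.05871725e-02  5.89736088e+01]
```

View pics/w2.png

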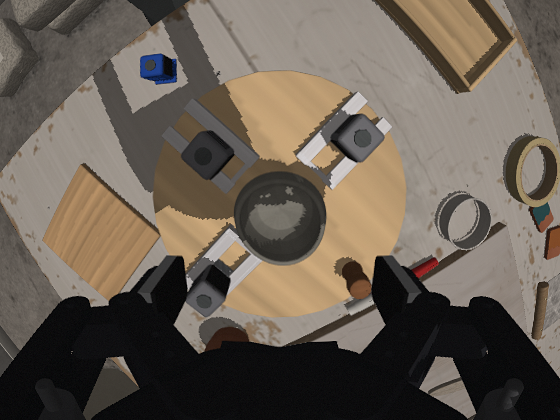

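The bat reads about 374° round, with the knob at 16°. The pot is centred at pixel (280,217). I'll grip it across the diagonal.

```bash
python3 -m pendant '[[1,0,0,25,0],[1,0,0,30,0],[1,0,0,25,0],[1,0,0,15,0],[1,0,0,7,0],[0.6,0,0,0,0],[0.6,0,0,0,0],[0.6,0,0,0,0],[0.6,0,0,0,0],[0.6,0,0,0,0]]' 40
python3 -m pendant '[[0.6,0,0,0,0],[0.6,0,0,0,0],[0.6,0,0,-5,0],[0.6,0,0,-10,0],[0.6,0,0,-15,0],[0.6,0,0,-15,0],[0.6,0,0,0,0]]'
```

```text
time: 19.45
tool_pos: [561.6, -27.6, 122.5]
tcp_rot: [179.9, -0.0, 59.0]
ft_force: [0.2, 0.1, 2.9]
finger_gap: 64.9
time: 20.15
tool_pos: [562.9, -27.8, 170.2]
tcp_rot: [179.7, -0.1, 59.0]
ft_force: [1.1, -0.2, -1.2]
finger_gap: 64.9
```

```bash
python3 -m pendant '[[0.6,0,0,-15,0],[0.6,0,0,-15,0],[0.6,-10,2.7,0,0],[0.6,-20,5.5,0,0],[0.6,-22,6,0,0],[0.6,-22,6,0,0],[0.6,-22,6,0,0],[0.6,-22,6,0,0],[0.6,-22,6,0,0],[0.6,-22,6,0,0]]'
python3 -m pendant '[[0.6,-22,6,10,0],[0.6,-22,6,15,0],[0.6,-22,6,15,0],[0.6,-16,4.4,15,0],[0.6,0,0,15,0],[0.6,0,0,15,0],[0.6,0,0,0,0],[0.6,0,0,0,0]]'
python3 - <<'E'
from h import *
print(r.sense())
P=optics.camera_params('wrist')
p,d=snap('wrist','w3');W=cloud('wrist',d,P)
for o in comps(W,sel(W,7,18,(494,-271),110),60):print(o)
for o in comps(W,sel(W,95,150,(494,-271),50),60):print(o)
p,d=snap('top','t3');W=cloud('top',d)
for o in comps(W,sel(W,7,18,(494,-271),110),60):print(o)
E
```

```text
time: 21.15
tool_pos: [514.4, -190.6, 196.1]
tcp_rot: [-180.0, 0.0, 59.0]
ft_force: [0.3, 0.1, -1.3]
finger_gap: 64.9
time: 21.95
tool_pos: [492.3, -270.0, 110.9]
tcp_rot: [-179.9, -0.0, 59.0]
ft_force: [-0.7, -0.4, -2.2]
finger_gap: 64.7
{'time': 21.95, 'joint_pos': array([-3.39870836e+01,  6.75443349e+00,  9.89341094e+01,  1.16196019e-02,
        7.43750260e+01, -9.30399579e+01]), 'qd': array([ 0.01409106, -0.92616047, -1.2874307 , -0.05620996,  0.08854044,
       -0.04620849]), 'joint_efforts': array([-3.02109020e-01, -5.28169119e+01, -4.65950274e+01, -1.62482390e-02,
       -1.15324947e-02,  4.47887738e-03]), 'tool_pos': array([ 492.2737512 , -270.04649925,  110.88954487]), 'tcp_rot': array([-1.79937113e+02, -1.45422114e-02,  5.90497306e+01]), 'ft_force': array([-0.69015434, -0.43004018, -2.15062799]), 'wrist_torque': array([-0.01919051,  0.01213959,  0.01593725]), 'finger_gap': 64.73716976224551}
(np.int32(18902), [480.7, -271.7, 11.6], [466.8, -247.8, 11.8], 'rect', [494.8, -271.7], [140.3, 140.1], 17.6)
(np.int32(20356), [491.1, -265.7, 125.7], [496.5, -271.0, 127.4], 'rect', [487.5, -269.4], [74.2, 63.9], 22.1)
(np.int32(1406), [495.4, -255.0, 12.5], [503.4, -238.2, 12.6], 'rect', [495.3, -270.6], [139.9, 140.2], 17.7)
```

View pics/w3.png

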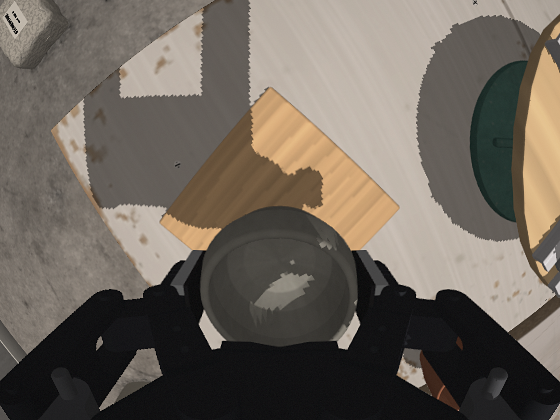

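```bash
python3 -m pendant '[[0.6,0,0,20,0],[0.6,0,0,20,0],[0.6,0,0,20,0],[0.6,0,0,12,0],[0.6,0,0,6,0],[0.6,0,0,3,0],[0.6,0,0,2,0],[0.6,0,0,1,0],[0.6,0,0,0,0],[0.6,0,0,0,0]]'; python3 -m pendant '[[0.6,0,0,1,0],[0.6,0,0,0.5,0],[0.6,0,0,0,0],[0.6,0,0,0,0]]'
```

```text
time: 23.05
tool_pos: [492.6, -271.2, 27.8]
tcp_rot: [179.9, 0.0, 59.0]
ft_force: [-0.0, 1.0, -1.2]
finger_gap: 65.4
time: 23.45
tool_pos: [492.2, -271.0, 25.8]
tcp_rot: [-180.0, -0.0, 59.0]
ft_force: [-0.6, -0.4, -2.4]
finger_gap: 65.2
```

```bash
python3 -m pendant '[[0.6,0,0,0.7,0],[0.6,0,0,0,0],[0.6,0,0,0,0]]'; python3 -m pendant '[[0.6,0,0,0.7,0],[0.6,0,0,0,0],[0.6,0,0,0,0]]'
```

```text
time: 23.75
tool_pos: [492.4, -271.0, 25.7]
tcp_rot: [180.0, 0.0, 59.0]
ft_force: [-2.1, 1.9, 5.4]
finger_gap: 65.5
time: 24.05
tool_pos: [492.5, -271.1, 25.7]
tcp_rot: [180.0, 0.0, 59.0]
ft_force: [-5.8, 3.5, 12.4]
finger_gap: 65.1
```

The pot has touched down. I'll release and lift.

```bash
python3 -m pendant '[[0.62,0,0,-0.7,0],[0.7,0,0,0,0],[0.8,0,0,0,0],[1,0,0,0,0],[1,0,0,0,0],[1,0,0,-15,0],[1,0,0,-30,0],[1,0,0,-40,0],[1,0,0,-45,0],[1,0,0,-45,0]]'
python3 -m pendant '[[0.6,20,0,-5,0],[0.6,20,0,0,0],[0.6,20,0,0,0],[0.6,20,0,0,0],[0.6,20,0,0,0],[0.6,20,0,0,0]]'
python3 - <<'E'
from h import *
print(r.sense()['tool_pos'])
p,d=snap('top','t4');W=cloud('top',d)
for o in comps(W,sel(W,40,75,(494,-271),90)):print('pot',o)
for o in comps(W,sel(W,133,175,(562,-27),135)):print(o)
for o in comps(W,sel(W,24,42,(487,250),120),60):print('tray',o)
cv2.imwrite('pics/t4c.png',cv2.resize(p[130:310,150:450],None,fx=2.6,fy=2.6))
E
```

```text
time: 25.05
tool_pos: [492.0, -270.7, 202.8]
tcp_rot: [180.0, 0.0, 59.0]
ft_force: [1.6, 0.0, -0.1]
finger_gap: 85.3
time: 25.65
tool_pos: [554.5, -167.4, 206.4]
tcp_rot: [179.9, -0.0, 59.0]
ft_force: [0.5, -0.1, -0.6]
finger_gap: 51.2
[ 554.54708652 -167.40950118  206.43974132]
pot (np.int32(230), [493.3, -268.1, 53.4], [493.3, -263.8, 57.0], 'rect', [493.6, -268.7], [64.2, 63.7], 57.5)
(np.int32(54), [645.9, -2.9, 142.0], [644.8, -1.9, 145.8], 'rect', [645.9, -2.9], [16.8, 17.5], 88.7)
(np.int32(133), [585.4, -107.1, 150.5], [584.4, -106.0, 159.1], 'rect', [584.7, -107.3], [23.9, 27.3], 17.4)
(np.int32(129), [539.7, 48.5, 149.4], [538.8, 47.5, 158.8], 'rect', [540.1, 48.5], [24.4, 26.7], 17.2)
(np.int32(126), [496.8, -45.2, 149.7], [497.1, -45.0, 158.9], 'rect', [497.1, -45.7], [26.6, 24.0], 16.2)
tray (np.int32(548), [486.0, 258.3, 32.5], [487.5, 263.3, 33.4], 'rect', [485.7, 258.6], [160.2, 112.9], 15.2)
```

View pics/t4c.png

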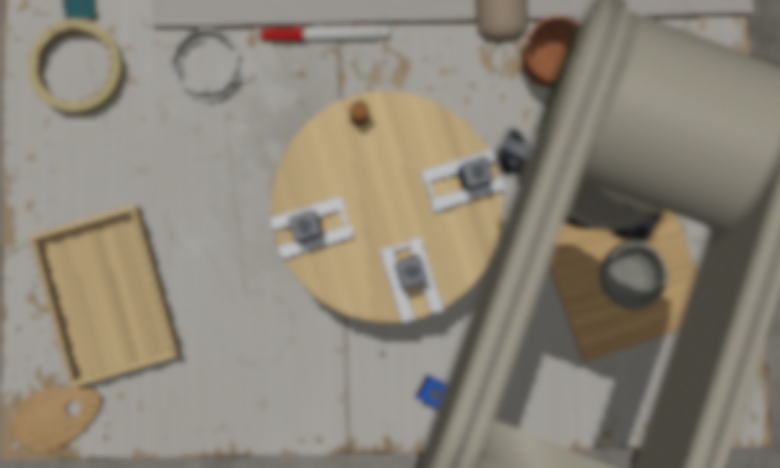

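The pot stands on the board at (493,-269). Next is jaw 3: rotate, descend, grip, then slide outward.

```bash
python3 -m pendant '[[0.6,0,0,0,7.2],[0.6,0,0,0,7.2],[0.6,0,0,0,7.2],[0.6,0,0,0,7.2],[0.6,0,0,0,7.2],[0.6,0,0,0,7.2],[0.6,15,-16,0,0],[0.6,16,-17,0,0],[0.6,15,-17,0,0],[0.6,0,0,0,0]]' 80
python3 -m pendant '[[0.6,0,0,20,0],[0.6,0,0,25,0],[0.6,0,0,20,0],[0.6,0,0,10,0],[0.6,0,0,3,0],[0.6,0,0,0,0]]'
python3 -m pendant '[[0.35,0,0,0,0],[0.2,0,0,0,0],[0.15,0,0,0,0],[0.15,0,0,0,0],[0.15,0,0,0,0],[0.15,0,0,0,0],[0.15,0,0,0,0]]'
```

```text
time: 26.7
tool_pos: [585.6, -105.4, 206.2]
tcp_rot: [-180.0, -0.1, 15.9]
ft_force: [0.4, 0.3, 0.4]
finger_gap: 51.1
time: 27.3
tool_pos: [584.8, -107.9, 127.7]
tcp_rot: [180.0, -0.0, 15.8]
ft_force: [0.6, 0.1, 0.1]
finger_gap: 51.6
time: 28.0
tool_pos: [585.8, -107.8, 128.8]
tcp_rot: [179.9, -0.1, 15.8]
ft_force: [-0.2, 0.2, 6.8]
finger_gap: 23.0
```

```bash
python3 -m pendant '[[0.15,0,3,0,0],[0.15,0,6,0,0],[0.15,0,8,0,0],[0.15,0,8,0,0],[0.15,0,0,0,0]]'
python3 -m pendant '[[0.15,0,8,0,0],[0.15,0,8,0,0],[0.15,0,8,0,0],[0.15,0,8,0,0],[0.15,0,8,0,0],[0.15,0,6,0,0],[0.15,0,0,0,0]]'
```

```text
time: 28.5
tool_pos: [592.7, -132.2, 128.8]
tcp_rot: [179.9, -0.1, 15.8]
ft_force: [0.5, -1.2, 6.0]
finger_gap: 23.1
time: 29.2
tool_pos: [604.0, -176.8, 126.8]
tcp_rot: [180.0, 0.0, 15.7]
ft_force: [0.2, 0.1, -1.8]
finger_gap: 22.7
```

```bash
python3 -m pendant '[[0.15,0,0,-10,0],[0.15,0,0,-20,0],[0.15,0,0,-25,3],[0.15,0,0,-25,6],[0.15,0,0,-8,7.5],[0.15,0,0,0,7.5],[0.15,0,0,0,7.5],[0.15,0,0,0,7.5],[0.15,0,0,0,7.5],[0.15,0,0,0,7.5]]'
python3 -m pendant '[[0.15,0,0,0,7.5],[0.15,0,0,0,7.5],[0.15,0,0,0,7.5],[0.15,0,0,0,7.5],[0.15,0,0,0,6.7],[0.15,-15,-1.5,0,0],[0.15,-30,-3.1,0,0],[0.15,-32,-3.3,0,0],[0.15,-32,-3.3,0,0],[0.15,-32,-3.3,0,0]]'
python3 -m pendant '[[0.15,-32,-3.3,0,0],[0.15,-32,-3.3,0,0],[0.15,-32,-3.3,0,0],[0.15,-32,-3.3,0,0],[0.15,-32,-3.3,0,0],[0.15,-32,-3.3,0,0],[0.15,-32,-3.3,0,0],[0.15,-32,-3.3,0,0],[0.15,-32,-3.3,0,0],[0.15,-22,-2.3,0,0]]'
python3 - <<'E'
from h import *
print(r.sense()['tool_pos'],r.sense()['tcp_rot'])
P=optics.camera_params('wrist')
p,d=snap('wrist','w5');W=cloud('wrist',d,P)
for o in comps(W,sel(W,24,42,(487,255),130),60):print('tray w',o)
for o in comps(W,sel(W,175,250,r.sense()['tool_pos'],45),60):print('held',o)
p,d=snap('top','t5');W=cloud('top',d)
for o in comps(W,sel(W,24,42,(487,250),130),20):print('tray',o)
E
```

```text
time: 30.2
tool_pos: [604.1, -175.4, 216.0]
tcp_rot: [-180.0, -0.0, -38.5]
ft_force: [1.0, 0.5, -0.8]
finger_gap: 22.8
time: 31.2
tool_pos: [580.7, -33.6, 215.7]
tcp_rot: [-180.0, 0.0, -74.7]
ft_force: [0.3, 0.3, -1.2]
finger_gap: 22.7
time: 32.2
tool_pos: [530.0, 274.7, 215.8]
tcp_rot: [-180.0, 0.1, -74.6]
ft_force: [0.4, -0.5, -0.6]
finger_gap: 22.7
[529.98411427 274.73438305 215.76857942] [-1.79976280e+02  5.16409318e-02 -7.45945957e+01]
tray w (np.int32(2035), [509.7, 265.2, 30.2], [537.8, 278.0, 33.4], 'rect', [509.1, 265.3], [110.3, 112.6], 15.3)
held (np.int32(6787), [529.8, 277.4, 223.2], [537.0, 277.0, 243.9], 'rect', [529.6, 275.6], [27.1, 50.2], 15.9)
tray (np.int32(478), [485.9, 255.2, 32.1], [473.4, 244.6, 33.4], 'rect', [485.7, 258.7], [160.1, 113.1], 15.4)
```

View pics/w5.png

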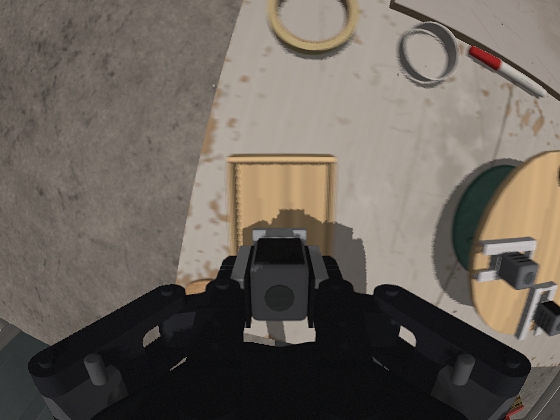

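Jaw 3 is held upright at pixel (280,280), aligned over the tray. I'll lower it.

```bash
python3 -m pendant '[[0.15,3.5,-1,20,0],[0.15,0,0,35,0],[0.15,0,0,35,0],[0.15,0,0,35,0],[0.15,0,0,30,0],[0.15,0,0,18,0],[0.15,0,0,8,0],[0.15,0,0,4,0],[0.15,0,0,0,0],[0.15,0,0,0,0]]'
python3 -m pendant '[[0.15,0,0,2,0],[0.15,0,0,1,0],[0.15,0,0,0,0],[0.15,0,0,0,0]]'
```

```text
time: 33.3
tool_pos: [534.4, 269.0, 31.7]
tcp_rot: [-179.9, 0.0, -74.9]
ft_force: [0.1, -0.5, -1.1]
finger_gap: 22.8
time: 33.7
tool_pos: [533.4, 268.6, 27.2]
tcp_rot: [-180.0, -0.0, -74.9]
ft_force: [0.1, -0.6, -0.6]
finger_gap: 22.7
```

```bash
python3 -m pendant '[[0.15,0,0,1,0],[0.15,0,0,0,0],[0.15,0,0,0,0]]'
python3 -m pendant '[[0.15,0,0,1,0],[0.15,0,0,0,0],[0.15,0,0,0,0]]'
```

```text
time: 34.0
tool_pos: [533.4, 268.6, 26.1]
tcp_rot: [180.0, -0.0, -74.9]
ft_force: [0.5, -0.1, -1.0]
finger_gap: 22.9
time: 34.3
tool_pos: [533.5, 268.7, 26.0]
tcp_rot: [-180.0, -0.0, -74.9]
ft_force: [-3.5, -1.2, 7.2]
finger_gap: 23.2
```

```bash
python3 -m pendant '[[0.2,0,0,-1,0],[0.3,0,0,0,0],[0.45,0,0,0,0],[0.45,0,0,0,0],[0.45,0,0,-15,0],[0.45,0,0,-30,0],[0.45,0,0,-40,0],[0.45,0,0,-40,0],[0.45,0,0,-40,0],[0.45,0,0,-25,0]]'
python3 -m pendant '[[0.5,25,0,0,-7.6],[0.5,0,0,0,-7.6],[0.5,0,0,0,-7.6],[0.5,0,0,0,-7.6],[0.5,0,0,0,-7.6],[0.5,0,0,0,-7.6],[0.5,0,0,0,-7.6],[0.5,0,0,0,-7.6],[0.5,0,0,0,-7.6],[0.5,0,0,0,-7.6]]'
python3 -m pendant '[[0.5,0,0,0,-7.6],[0.5,0,0,0,-7.4],[0.5,0,20,0,0],[0.5,0,25,0,0],[0.5,0,25,0,0],[0.5,0,25,0,0],[0.5,0,0,0,0],[0.5,0,0,0,0]]'
python3 - <<'E'
from h import *
print(r.sense()['tool_pos'],r.sense()['tcp_rot'])
P=optics.camera_params('wrist')
p,d=snap('wrist','w6');W=cloud('wrist',d,P)
for o in comps(W,sel(W,133,175,(562,-27),135),50):print('w',o)
p,d=snap('top','t6');W=cloud('top',d)
for o in comps(W,sel(W,133,175,(562,-27),125)):print('t',o)
for o in comps(W,sel(W,24,65,(487,255),130),20):print('tray',o)
cv2.imwrite('pics/t6c.png',cv2.resize(p[130:310,150:450],None,fx=2.6,fy=2.6))
E
```

```text
time: 35.3
tool_pos: [534.6, 269.1, 221.6]
tcp_rot: [-179.7, 0.0, -74.9]
ft_force: [0.3, 0.5, 0.6]
finger_gap: 38.2
time: 36.3
tool_pos: [540.0, 244.5, 217.4]
tcp_rot: [-180.0, -0.1, 1.4]
ft_force: [0.0, 0.4, -0.2]
finger_gap: 42.8
time: 37.1
tool_pos: [566.4, 152.9, 217.1]
tcp_rot: [-180.0, -0.1, 16.0]
ft_force: [0.2, -0.0, -0.2]
finger_gap: 42.8
[566.42977676 152.91824413 217.10169298] [-1.79987955e+02 -5.37537284e-02  1.60115247e+01]
w (np.int32(86), [550.9, 51.1, 145.4], [550.7, 51.8, 145.1], 'rect', [551.0, 51.1], [1.5, 18.5], 18.0)
w (np.int32(219), [491.5, -36.7, 145.5], [488.3, -36.3, 142.8], 'rect', [491.4, -35.3], [21.6, 4.6], 23.6)
t (np.int32(54), [645.8, -1.8, 142.8], [645.7, -1.8, 145.7], 'rect', [645.9, -2.4], [17.6, 18.1], 15.7)
t (np.int32(129), [539.4, 48.6, 150.6], [538.9, 47.3, 158.5], 'rect', [539.7, 48.3], [24.7, 26.7], 17.3)
t (np.int32(121), [496.8, -46.1, 148.3], [497.2, -45.1, 159.3], 'rect', [497.0, -45.8], [26.5, 23.6], 17.3)
tray (np.int32(512), [482.2, 258.0, 32.3], [480.1, 273.4, 33.5], 'rect', [485.6, 259.0], [160.0, 113.6], 15.4)
tray (np.int32(124), [532.9, 268.7, 44.4], [532.1, 265.9, 55.1], 'rect', [532.7, 269.3], [27.1, 24.9], 15.1)
```

View pics/t6c.png

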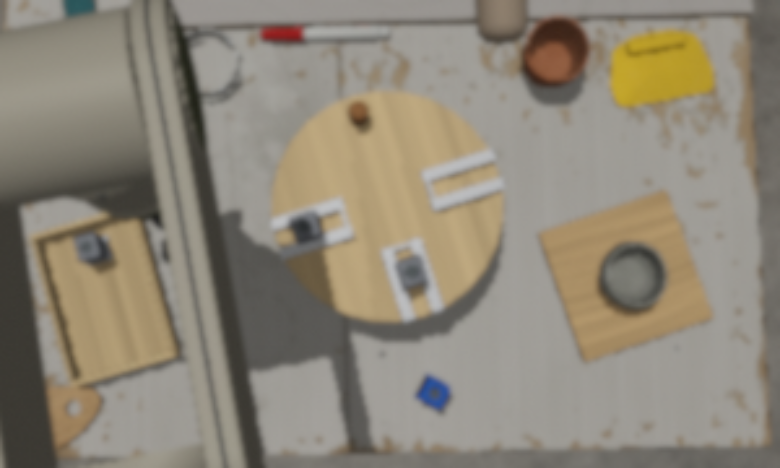

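Jaw 3 stands in the tray. Now jaw 1.

```bash
python3 -m pendant '[[0.55,-13.6,23.3,0,0],[0.55,-13.6,23.3,0,0],[0.55,-13.6,23.3,0,0],[0.55,-13.5,23.3,0,0],[0.55,0,0,20,0],[0.55,0,0,25,0],[0.55,0,0,25,0],[0.55,0,0,15,0],[0.55,0,0,4,0],[0.55,0,0,0,0]]'
python3 -m pendant '[[0.35,0,0,0,0],[0.2,0,0,0,0],[0.15,0,0,0,0],[0.15,0,0,0,0],[0.15,0,0,0,0],[0.15,0,0,0,0],[0.15,0,0,0,0]]'
python3 -m pendant '[[0.15,0,-3,0,0],[0.15,0,-6,0,0],[0.15,0,-8,0,0],[0.15,0,-8,0,0],[0.15,0,0,0,0]]'
python3 -m pendant '[[0.15,0,-8,0,0],[0.15,0,-8,0,0],[0.15,0,-8,0,0],[0.15,0,-8,0,0],[0.15,0,-8,0,0],[0.15,0,-6,0,0],[0.15,0,0,0,0],[0.15,0,0,0,0]]'
```

```text
time: 38.2
tool_pos: [539.7, 49.1, 127.0]
tcp_rot: [-180.0, 0.0, 16.1]
ft_force: [0.1, 0.5, 0.3]
finger_gap: 47.1
time: 38.9
tool_pos: [541.2, 48.7, 128.9]
tcp_rot: [180.0, -0.2, 16.1]
ft_force: [0.4, 0.9, 5.8]
finger_gap: 22.6
time: 39.4
tool_pos: [534.1, 73.2, 128.9]
tcp_rot: [180.0, -0.2, 16.1]
ft_force: [-0.7, 1.9, 5.9]
finger_gap: 22.7
time: 40.2
tool_pos: [520.1, 116.9, 126.9]
tcp_rot: [180.0, 0.0, 16.1]
ft_force: [0.4, 0.1, -0.2]
finger_gap: 22.9
```

```bash
python3 -m pendant '[[0.15,0,0,-10,7],[0.15,0,0,-10,7.6],[0.15,0,0,0,7.6],[0.15,0,0,0,7.6],[0.15,0,0,0,7.6],[0.15,0,0,0,7.6],[0.15,0,0,0,7.6],[0.15,0,0,0,7.6],[0.15,0,0,0,7.6],[0.15,0,0,0,7.6]]'
python3 -m pendant '[[0.15,0,0,0,7.6],[0.15,0,0,0,8],[0.15,-20,-0.5,0,0],[0.15,-28,-0.7,0,0],[0.15,-28,-0.7,0,0],[0.15,-28,-0.7,0,0],[0.15,-28,-0.7,0,0],[0.15,-14,-0.4,0,0],[0.15,0,0,0,0],[0.15,0,0,0,0]]'
python3 - <<'E'
from h import *
print(r.sense()['tool_pos'],r.sense()['tcp_rot'])
P=optics.camera_params('wrist')
p,d=snap('wrist','w7');W=cloud('wrist',d,P)
for o in comps(W,sel(W,24,65,(487,255),130),60):print('tray w',o)
for o in comps(W,sel(W,100,175,r.sense()['tool_pos'],45),60):print('held',o)
p,d=snap('top','t7');W=cloud('top',d)
for o in comps(W,sel(W,24,65,(487,255),130),20):print('tray',o)
E
```

```text
time: 41.2
tool_pos: [520.3, 116.4, 147.1]
tcp_rot: [180.0, -0.0, -59.6]
ft_force: [0.3, -0.1, -1.1]
finger_gap: 22.3
time: 42.2
tool_pos: [486.0, 258.2, 147.0]
tcp_rot: [180.0, -0.0, -74.9]
ft_force: [-0.3, -1.0, -0.2]
finger_gap: 22.8
[485.96241896 258.17964919 146.96570474] [ 1.79986639e+02 -3.66660748e-02 -7.48873869e+01]
tray w (np.int32(3689), [493.7, 260.3, 30.0], [521.8, 274.4, 33.4], 'rect', [492.7, 260.9], [144.0, 112.7], 15.3)
tray w (np.int32(1188), [532.7, 269.3, 53.1], [532.7, 269.5, 55.7], 'rect', [532.5, 269.4], [26.5, 23.4], 15.3)
held (np.int32(3385), [493.2, 260.8, 150.9], [496.9, 262.2, 160.7], 'rect', [493.3, 261.2], [10.2, 50.2], 14.2)
tray (np.int32(334), [489.1, 251.7, 31.8], [508.9, 220.6, 33.7], 'rect', [487.8, 251.0], [160.4, 97.1], 15.6)
tray (np.int32(116), [533.3, 268.5, 44.2], [532.3, 267.1, 55.5], 'rect', [533.0, 269.1], [26.5, 24.4], 15.1)
```

View pics/w7.png

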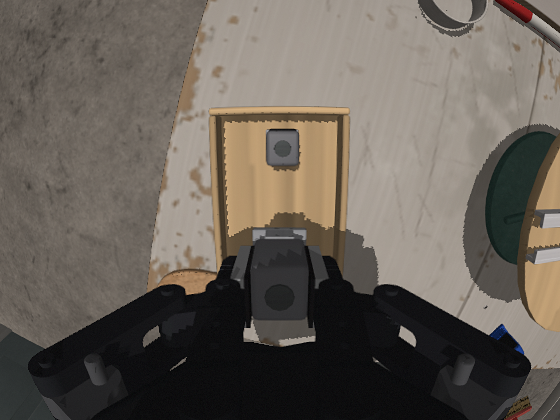

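Jaw 1 is held upright over the middle of the tray, and jaw 3 stands at pixel (283,148). I'll lower it by 120 mm.

```bash
python3 -m pendant '[[0.15,0,0,20,0],[0.15,0,0,30,0],[0.15,0,0,30,0],[0.15,0,0,20,0],[0.15,0,0,10,0],[0.15,0,0,5,0],[0.15,0,0,3,0],[0.15,0,0,1,0],[0.15,0,0,0,0],[0.15,0,0,0,0]]'
python3 -m pendant '[[0.15,0,0,1,0],[0.15,0,0,0,0],[0.15,0,0,0,0]]'
python3 -m pendant '[[0.15,0,0,1,0],[0.15,0,0,0,0],[0.15,0,0,0,0]]'
```

```text
time: 43.3
tool_pos: [486.5, 259.1, 29.1]
tcp_rot: [-179.9, 0.0, -74.9]
ft_force: [-0.3, -0.5, -1.0]
finger_gap: 22.9
time: 43.6
tool_pos: [485.8, 258.8, 27.2]
tcp_rot: [-180.0, 0.0, -74.9]
ft_force: [-0.2, 0.2, -0.4]
finger_gap: 22.6
time: 43.9
tool_pos: [485.9, 258.8, 26.2]
tcp_rot: [-180.0, 0.0, -74.9]
ft_force: [-0.3, 0.9, 0.1]
finger_gap: 22.6
```

```bash
python3 -m pendant '[[0.15,0,0,0.6,0],[0.2,0,0,-0.5,0],[0.3,0,0,0,0],[0.45,0,0,0,0],[0.45,0,0,0,0],[0.45,0,0,-15,0],[0.45,0,0,-30,0],[0.45,0,0,-40,0],[0.45,0,0,-40,0],[0.45,0,0,-40,0]]'
python3 -m pendant '[[0.55,20,4.6,-20,-0.7],[0.55,27,6.2,0,0],[0.55,27,6.2,0,0],[0.55,27,6.2,0,0],[0.55,27,6.2,0,0],[0.55,27,6.2,0,0],[0.55,27,6.2,0,0],[0.55,27,6.2,0,0],[0.55,0,0,0,0],[0.55,0,0,0,0]]'
python3 - <<'E'
from h import *
s=r.sense();print(s['tool_pos'],s['tcp_rot'])
P=optics.camera_params('wrist')
p,d=snap('wrist','w8');W=cloud('wrist',d,P)
for o in comps(W,sel(W,133,175,(562,-27),125),50):print('w',o)
p,d=snap('top','t8');W=cloud('top',d)
for o in comps(W,sel(W,133,175,(562,-27),125)):print('t',o)
for o in comps(W,sel(W,24,65,(487,255),130),20):print('tray',o)
E
```

```text
time: 44.9
tool_pos: [485.6, 258.8, 193.8]
tcp_rot: [-179.9, 0.0, -74.9]
ft_force: [1.2, 0.0, 1.2]
finger_gap: 38.4
time: 45.9
tool_pos: [496.4, 44.3, 212.0]
tcp_rot: [-179.9, 0.0, -74.3]
ft_force: [0.7, 0.5, -0.3]
finger_gap: 47.0
[496.36968891  44.30105559 211.97306757] [-1.79936369e+02  3.13973641e-03 -7.43002386e+01]
w (np.int32(657), [645.6, -2.4, 140.5], [643.7, -1.1, 144.6], 'rect', [645.5, -2.6], [18.6, 19.0], 21.8)
w (np.int32(1692), [496.8, -45.5, 147.4], [499.8, -40.7, 157.7], 'rect', [497.3, -44.9], [26.8, 25.0], 18.2)
t (np.int32(53), [646.1, -2.9, 143.3], [644.8, -1.9, 145.7], 'rect', [646.1, -2.9], [16.8, 16.8], 89.4)
t (np.int32(82), [497.5, -50.5, 159.3], [497.1, -49.3, 159.0], 'rect', [497.5, -50.4], [27.7, 16.3], 0.4)
tray (np.int32(354), [485.8, 278.8, 32.9], [498.1, 296.9, 33.5], 'rect', [485.4, 259.5], [160.4, 111.7], 15.1)
tray (np.int32(125), [532.8, 268.4, 43.1], [532.2, 266.3, 54.9], 'rect', [532.6, 269.1], [26.7, 24.4], 16.9)
tray (np.int32(124), [485.0, 259.4, 45.2], [483.5, 256.3, 55.8], 'rect', [484.4, 258.5], [26.7, 25.1], 15.7)
```

```bash
python3 -m pendant '[[0.55,21.6,5.9,0,0],[0.55,21.6,5.9,0,0],[0.55,21.6,5.9,0,0],[0.55,21.6,5.9,0,0],[0.55,0,0,20,0],[0.55,0,0,25,0],[0.55,0,0,22,0],[0.55,0,0,13,0],[0.55,0,0,4,0],[0.55,0,0,0,0]]'
python3 -m pendant '[[0.35,0,0,0,0],[0.2,0,0,0,0],[0.15,0,0,0,0],[0.15,0,0,0,0],[0.15,0,0,0,0],[0.15,0,0,0,0],[0.15,0,0,0,0]]'
python3 -m pendant '[[0.15,0,3,0,0],[0.15,0,6,0,0],[0.15,0,8,0,0],[0.15,0,8,0,0],[0.15,0,0,0,0]]'
python3 -m pendant '[[0.15,0,8,0,0],[0.15,0,8,0,0],[0.15,0,8,0,0],[0.15,0,8,0,0],[0.15,0,8,0,0],[0.15,0,8,0,0],[0.15,0,8,0,0],[0.15,0,4,0,0],[0.15,0,0,0,0],[0.15,0,0,0,0]]'
```

```text
time: 47.0
tool_pos: [497.0, -44.4, 127.0]
tcp_rot: [180.0, 0.0, -74.2]
ft_force: [-0.7, -0.2, 1.6]
finger_gap: 46.7
time: 47.7
tool_pos: [498.2, -45.2, 128.6]
tcp_rot: [-179.8, -0.1, -74.2]
ft_force: [0.7, 0.7, 6.2]
finger_gap: 22.4
time: 48.2
tool_pos: [473.5, -52.3, 128.6]
tcp_rot: [-179.9, -0.1, -74.2]
ft_force: [-2.1, -0.0, 8.8]
finger_gap: 23.0
time: 49.2
tool_pos: [415.3, -68.2, 127.0]
tcp_rot: [-180.0, -0.0, -74.2]
ft_force: [-0.0, 0.4, -1.0]
finger_gap: 23.0
```

```bash
python3 -m pendant '[[0.15,0,0,-10,0],[0.15,0,0,-15,0],[0.15,-14,-5,0,0],[0.15,-27,-9.9,0,0],[0.15,-27,-9.9,0,0],[0.15,-27,-9.9,0,0],[0.15,-27,-9.9,0,0],[0.15,-27,-9.9,0,0],[0.15,-27,-9.9,0,0],[0.15,-27,-9.9,0,0]]'
python3 -m pendant '[[0.15,-27,-9.9,0,0],[0.15,-27,-9.9,0,0],[0.15,-27,-9.9,0,0],[0.15,-12.3,-4.7,0,0.7],[0.15,0,0,0,0],[0.15,0,0,0,0]]'
python3 - <<'E'
from h import *
print(r.sense()['tool_pos'],r.sense()['tcp_rot'])
P=optics.camera_params('wrist')
p,d=snap('wrist','w9');W=cloud('wrist',d,P)
for o in comps(W,sel(W,24,65,(487,255),130),60):print('tray w',o)
for o in comps(W,sel(W,100,175,r.sense()['tool_pos'],45),60):print('held',o)
p,d=snap('top','t9');W=cloud('top',d)
for o in comps(W,sel(W,24,65,(487,255),130),20):print('tray',o)
E
```

```text
time: 50.2
tool_pos: [431.9, 149.0, 152.9]
tcp_rot: [-179.9, -0.0, -74.2]
ft_force: [0.4, 0.5, -0.9]
finger_gap: 23.0
time: 50.8
tool_pos: [439.3, 246.6, 152.3]
tcp_rot: [180.0, -0.0, -74.8]
ft_force: [-0.3, -0.8, 0.1]
finger_gap: 22.8
[439.2613517  246.6027205  152.28900346] [ 1.79992463e+02 -1.96968641e-02 -7.48363552e+01]
tray w (np.int32(4927), [484.6, 258.7, 30.2], [497.3, 269.6, 33.2], 'rect', [484.8, 258.6], [159.7, 112.7], 15.2)
tray w (np.int32(1212), [532.4, 269.0, 43.1], [531.0, 269.4, 55.6], 'rect', [532.5, 269.3], [27.0, 24.7], 15.1)
tray w (np.int32(1117), [484.2, 259.3, 43.2], [484.8, 259.5, 55.7], 'rect', [484.3, 259.3], [25.9, 23.2], 14.9)
held (np.int32(2533), [446.5, 249.3, 153.8], [450.0, 250.5, 162.9], 'rect', [446.8, 249.7], [9.5, 49.9], 16.0)
tray (np.int32(398), [487.1, 258.7, 31.8], [518.2, 228.5, 33.4], 'rect', [485.6, 258.6], [160.1, 112.5], 15.3)
tray (np.int32(123), [532.7, 268.5, 44.5], [532.1, 265.8, 55.1], 'rect', [532.5, 269.1], [26.3, 24.1], 13.2)
tray (np.int32(121), [485.0, 260.2, 44.4], [483.6, 256.5, 55.3], 'rect', [484.3, 258.9], [26.8, 25.2], 20.3)
```

View pics/w9.png

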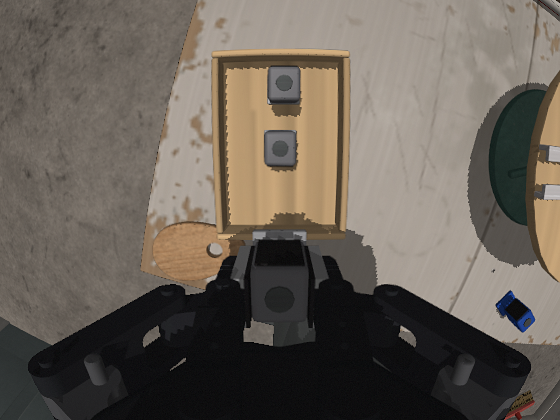

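```bash
python3 -m pendant '[[0.15,0,0,20,0],[0.15,0,0,30,0],[0.15,0,0,30,0],[0.15,0,0,22,0],[0.15,0,0,12,0],[0.15,0,0,5,0],[0.15,0,0,3,0],[0.15,0,0,2,0],[0.15,0,0,0,0],[0.15,0,0,0,0]]'
python3 -m pendant '[[0.15,0,0,1,0],[0.15,0,0,0,0],[0.15,0,0,0,0]]'
python3 -m pendant '[[0.15,0,0,0.7,0],[0.15,0,0,0,0],[0.15,0,0,0,0]]'
```

```text
time: 51.9
tool_pos: [439.8, 246.9, 28.8]
tcp_rot: [-179.9, 0.0, -74.9]
ft_force: [-0.6, 0.8, -0.3]
finger_gap: 23.2
time: 52.2
tool_pos: [439.2, 246.6, 27.1]
tcp_rot: [-180.0, 0.0, -74.9]
ft_force: [0.0, -0.1, -0.3]
finger_gap: 23.1
time: 52.5
tool_pos: [439.1, 246.6, 26.3]
tcp_rot: [180.0, -0.0, -74.9]
ft_force: [-0.4, -0.5, -1.2]
finger_gap: 23.0
```

```bash
python3 -m pendant '[[0.15,0,0,0.8,0],[0.15,0,0,0,0],[0.15,0,0,0,0]]'
python3 -m pendant '[[0.2,0,0,-0.4,0],[0.3,0,0,0,0],[0.45,0,0,0,0],[0.45,0,0,0,0],[0.45,0,0,-15,0],[0.45,0,0,-30,0],[0.45,0,0,-40,0],[0.45,0,0,-40,0],[0.45,0,0,-40,0],[0.45,0,0,-30,0]]'
python3 -m pendant '[[0.45,20,0,0,0],[0.45,30,0,0,0],[0.45,30,0,0,0],[0.45,30,0,0,0],[0.45,30,0,0,0],[0.45,0,0,0,0],[0.45,0,0,0,0],[0.45,0,0,0,0],[0.45,0,0,0,0],[0.45,0,0,0,0]]'
python3 - <<'E'
from h import *
p,d=snap('top','t10');W=cloud('top',d)
for o in comps(W,sel(W,133,175,(562,-27),125)):print('t',o)
for o in comps(W,sel(W,24,65,(487,255),130),20):print('tray',o)
for o in comps(W,sel(W,40,75,(494,-271),90)):print('pot',o)
cv2.imwrite('pics/t10c.png',cv2.resize(p[130:310,150:450],None,fx=2.6,fy=2.6))
E
```

```text
time: 52.8
tool_pos: [439.3, 246.7, 25.8]
tcp_rot: [-180.0, 0.0, -74.9]
ft_force: [-1.6, -0.8, 5.0]
finger_gap: 23.3
time: 53.8
tool_pos: [439.8, 246.9, 223.9]
tcp_rot: [-179.8, 0.0, -74.9]
ft_force: [0.2, -0.4, -0.0]
finger_gap: 38.5
time: 54.8
tool_pos: [475.4, 112.2, 220.9]
tcp_rot: [180.0, 0.0, -74.8]
ft_force: [-0.1, -0.1, -0.0]
finger_gap: 38.4
t (np.int32(52), [646.0, -2.9, 144.7], [645.6, -1.9, 145.5], 'rect', [646.0, -2.9], [16.7, 17.5], 89.1)
tray (np.int32(20), [404.7, 254.9, 33.3], [404.8, 258.6, 34.2], 'rect', [405.8, 254.9], [4.4, 32.9], 13.3)
pot (np.int32(228), [493.3, -268.4, 53.4], [493.5, -263.5, 56.9], 'rect', [493.2, -268.3], [62.5, 66.5], 87.4)
```

View pics/t10c.png

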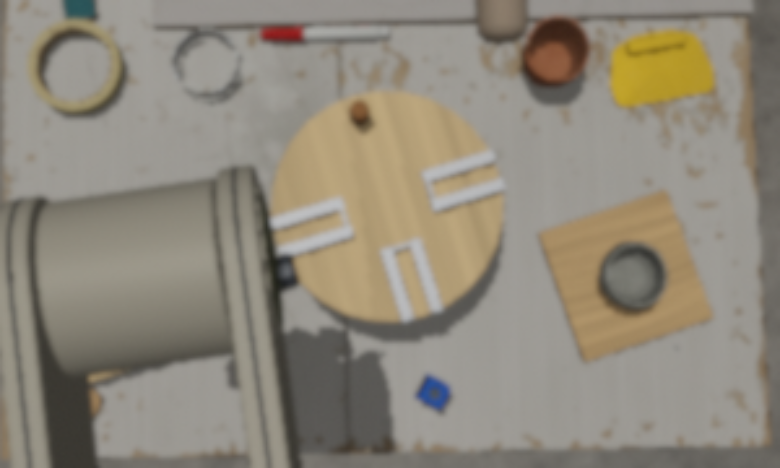

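The tracks are empty, the pot is on the board and the other items are in place. The arm hides the tray, so I'll move clear and check it.

```bash
python3 -m pendant '[[0.45,30,0,0,0],[0.45,30,0,0,0],[0.45,30,0,0,0],[0.45,30,0,0,0],[0.45,0,0,0,0],[0.45,0,0,0,0],[0.45,0,0,0,0]]'
python3 - <<'E'
from h import *
p,d=snap('top','t11');W=cloud('top',d)
for o in comps(W,sel(W,24,65,(487,255),130),20):print('tray',o)
p,d=snap('scene','s11')
cv2.imwrite('pics/s11c.png',cv2.resize(p[160:400,150:430],None,fx=2.4,fy=2.4))
E
```

```text
time: 55.55
tool_pos: [506.7, -3.6, 220.8]
tcp_rot: [180.0, 0.0, -74.9]
ft_force: [0.0, 0.8, 0.2]
finger_gap: 38.9
tray (np.int32(549), [485.8, 258.0, 32.4], [487.4, 264.8, 33.3], 'rect', [485.5, 258.8], [159.9, 112.5], 15.3)
tray (np.int32(125), [532.8, 268.9, 43.6], [532.1, 266.6, 55.4], 'rect', [532.7, 269.3], [27.3, 24.6], 12.8)
tray (np.int32(125), [484.9, 259.6, 44.5], [483.6, 255.8, 55.6], 'rect', [484.3, 258.9], [26.9, 24.4], 17.3)
tray (np.int32(122), [438.1, 246.6, 44.6], [438.3, 244.2, 55.6], 'rect', [438.1, 246.9], [26.7, 24.8], 15.4)
```

View pics/s11c.png

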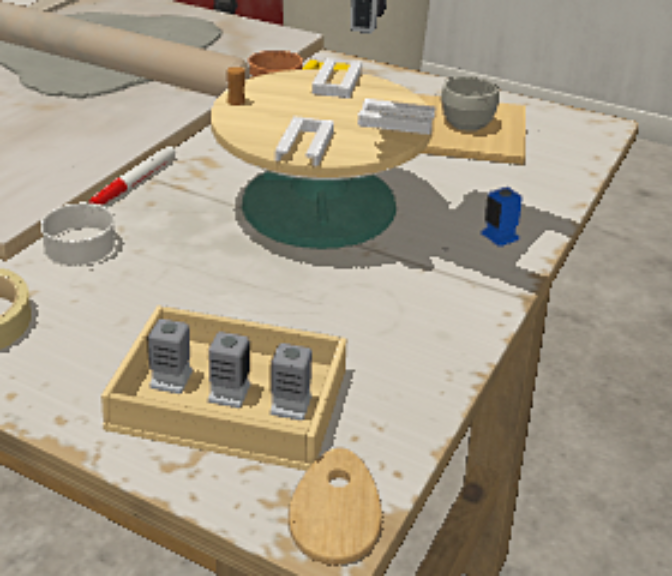

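All three jaws stand in the tray, and the pot is upright on the board. Handing in.

```bash
python3 -c "
from bench import hand_in; print(hand_in())"
```

```text
the job is handed in; nothing more can be done
None
```

The job is done and handed in at about 56 s on the robot's clock.

- **Wheel:** I pushed it counter-clockwise by the knob in two strokes. The knob went from 2° to about 16°, so roughly 374° in all, with the pot standing in the middle throughout. The joint itself cannot be read, so that figure comes from the pictures.
- **Pot:** I lifted it off and stood it on the ware board while the jaws were still in their tracks. The last look shows it upright at about (493, -268), within 3 mm of the board's middle.
- **Jaws:** All three were present. I slid jaws 3, 1 and 2 (in that order) off the open ends of their tracks and stood them in the tray. The last pictures show all three upright inside it and the tracks empty.
- **Other things:** The tools, the cup and the blue look-alike were left alone and look undisturbed. The tray measured about 5 mm further along y than at first, by the time the pot was on the board. I used the newer position for placing the jaws.

No grip slipped, and no check failed or disagreed.

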